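# Load a printing plate into the sprung holder

## Task

Load the plywood printing plate, grip batten up, into the sprung board holder: slip one end under the lip of one jaw, gently push that jaw back until the other end can be lowered inside the other lip, and lower it flat on the bed. Ease it back and let go so that both jaws grip it and the springs centre it, lying flat and square in the middle of the holder's width. Do not force the plate against the holder, and leave the thread cone, the dye pot and the tape roll where they are.

Things in the scene. Friction and masses are not known exactly. Their poses are not given: they have to be found in the camera images.
- plate_grip (a point): Loose printing plate: plywood board 64 (x) x 120 (y) x 8 mm, 60-130 g, lying flat; across the middle of its top stands a wooden grip batten 52 (x) x 14 (y) x 50 mm high. This point is in the batten, 45 mm above the board's underside and 13 mm below the batten's top. z up. Pinch the batten's 14 mm, fingers closing along y. The plate is the same either way round.
- holder: Low metal spring holder fixed to the table, base 116 (x) x 250 (y) x 8 mm; origin at the centre of its underside, z up. Two equal 100 mm wide jaws face each other along y over its bed: left at +y, right at -y. Both ride on one frame, locked with its middle anywhere within 11 mm of the base's middle along y; this offset is not measured: see or feel for it. Over 30 N of plate on holder is too much.
- bed_mid (a point): Middle of the base's smooth grey bed, on its top, 24 mm above the table; bed 60 (x) x 196 (y) mm. Each jaw is a wall with an inward lip overhanging it by 8 mm, lip underside 14 mm and top 18 mm above the bed (the jaw's highest point). At rest the walls are 112 mm and the lip edges 96 mm apart. The board fits under a lip tilted up to 18 degrees; flatter than 15 it may catch the other jaw.
- jaw_left (a joint): How far the left (+y) jaw is pushed back from rest, outwards along the holder's y, in m: 0 at rest, hard stop at 0.022. Spring: 2 N to start it, plus 0.35 N per mm. For the plate's far end to come down inside the other lip, one jaw (either) must be back at least 16 mm with the board level; 17 to 20 mm is best. The seated, centred plate holds both jaws back 4 mm.
- jaw_right (a joint): The same for the right (-y) jaw, growing as it is pushed back towards -y: 0 at rest, hard stop at 0.022, same spring.
- thread_cone: Bystander: pale cone of thread, 60 mm across, 82 mm tall, standing behind the work; origin at its underside.
- pot: Bystander: dye pot with a dark lid, 54 mm across, 44 mm tall, standing behind the work; origin at its underside.
- tape: Bystander: roll of tan tape lying flat, 100 mm across, 25 mm high, at the front right; origin at its underside.

How it is judged:
By the outcome, as a careful person would: the job done as asked, in the order asked, and still so for the second after the job is handed in, with the robot touching nothing.
It also fails if it takes over 61 s, if anything falls off the work surface, if the arm or the gripper's body presses on something with over 40 N, if the wrist force passes 120 N, or if a joint passes its speed limit or range.

## Robot

A 6-joint arm with a two-finger parallel gripper is mounted at the origin on a cart in front of the work surface, level with it; the furniture and walls round the work are solid. World frame = base frame: x ahead of the robot, y to its left, z up, the work surface at z = 0. Lengths are in m, angles in rad, forces in N, time in s.
With the tool pointing down it reaches from about 0.35 to 0.975 m from the base axis. Payload 4.9 kg.
Tool frame: the origin (TCP) lies on the front face of the gripper's body, between the roots of the fingers; the fingertips stand ctrl.tip_extent ahead of it and the grasp point (between the pads) lies 54 mm ahead of it (ctrl.tip_extent is the distance from the TCP to the fingertips, in m); z points along the fingers, y is the line along which they close (so a half turn about z gives the same grasp; the last joint's range is limited). The gripper opens to 85 mm and grips with 20 to 120 N. Pads are 22 mm wide; open, the fingers measure 114 mm over their backs; the gripper's body (76 mm by 85 mm) begins 54 mm behind the grasp point. The pads swing forward as they close: fully open they stand 13 mm farther back than shut.
Start: joints at [-1.319, 0.053, 1.613, -0, 1.476, -0.119], TCP at [0.226, -0.583, 0.304] pointing down, gripper open.
Joint ranges: [-3.01, 3.01], [-1.01, 2.22], [0.06, 2.58], [-1.02, 4.17], [0.09, 2.62], [-3.14, 3.14]. Speed limits (rad/s): [2.57, 2.57, 3.14, 3.14, 3.14, 3.14].

## Interface

Orientations are given as a rotation vector (axis times angle).
In Python, from station import ctrl gives the robot as it stands.
- The arm moves only by the tool apply_moves, never from a script. Its argument "rows" is one flat list of numbers, 6 for each row, row after row: the shift along the tool's x, y, z normalised to -1 to 1, where 1 is 0.6 m, then the turn, a rotation vector about the tool's x, y, z normalised to -1 to 1, where 1 is 90 degrees. A call has 1 to 20 rows; each row is the pose to reach, as a shift and turn from the pose commanded when the call began, along the tool's axes at that moment; what a row does not reach only later rows make up. A row lasts 1/10 s, in which the tool goes at most 50 mm and 8.59 degrees, less where a joint would pass 70% of its speed; a pose out of reach is approached as far as the arm can. A call with a number of a shift or a turn outside -1 to 1 is refused whole. A call with a gripper value outside its range is refused whole. "grip" is the opening, from 0 (shut) to 1 (fully open), set as the call begins (left out, the last holds). The fingers move at their own pace and stop on an object; "grip_force" is the grip in N (left out, the last holds). Time passes only in rows, so rows that repeat a pose let the fingers close. It gives the time, the measured TCP pose, the force, the opening and the grip force at its end, in the units of the state.
- ctrl.get_obs(): the state, without advancing time (a new reading comes with each control period).
- ctrl.get_image(name): name is "scene" or "top" or "wrist"; returns (picture, depth): 400x640x3 uint8, blue, green, red; 400x640 float32, m along the optical axis (not along the pixel's ray), 0 where there is no reading.
- ctrl.camera_model(name): a dict with "mtx" (3x3 intrinsics, pixels), "R" (3x3) and "t" (3): a world point X has camera coordinates R X + t; the wrist camera has in their place "tool_from_camera" (4x4, takes a point from camera to tool coordinates, whose origin is the TCP and whose axes are the flange's). Camera axes: x right, y down, z forward; pixel columns grow to the right and rows downward; lengths in m; the calibration is good to about 2 mm. The wrist camera is an equidistant fisheye: a pixel r from the principal point sees the ray r / f radians off the axis. A picture is of the moment at which its call begins: read the wrist's pose just before it. camera_model takes no time and is no camera call.
- ctrl.finish_job(): hands the job in; it is judged then, once.
The state is a dict: "t": time; "q": joint angles; "dq": joint speeds; "effort": joint torques, N m; "tool_pos": TCP position; "tool_rot": TCP orientation; "contact_force": force on the tool from outside, world axes, zero at the start; "wrist_torque": the same for the moment, N m; "opening": finger opening in m; "grip_force": force on a finger pad.
Only numpy, scipy, OpenCV 4.12 (cv2) and the standard library are available. Lean on these libraries where they do the work, as an engineer would, in place of code of your own. Each camera call takes 0.05 s, during which the arm holds its last target. There are 200 camera calls.

## Working session

There is one attempt and no reset: what is moved stays moved. The work goes in short steps, Python scripts to look and compute and a tool call to move; the robot and the scene stay as the last step left them, time stands still between calls to the robot, and variables do not carry over. Pictures are saved under pics/ and viewed, at most 11 in all, crops included, and the job is handed in when it is done.

Besides the shell and the picture viewer there is one more tool, called after "Request:" as a command line: name --argument value ..., lists and objects as JSON in quotes. apply_moves: Moves the arm, as the interface text tells. Its arguments: {"type":"object","properties":{"rows":{"type":"array","items":{"type":"number"}},"grip":{"type":"number"},"grip_force":{"type":"number"}},"required":["rows"]}

```bash
mkdir -p pics; python3 - <<'E'
from station import ctrl
import cv2,numpy as np
o=ctrl.get_obs(); print(o['t'],o['tool_pos'],o['tool_rot'],o['opening'],ctrl.tip_extent)
for n in('scene','top'):
    p,d=ctrl.get_image(n); cv2.imwrite(f'pics/{n}0.png',p); np.save(f'pics/{n}0.npy',d)
    m=ctrl.camera_model(n); print(n,m['mtx'].tolist(),np.round(m['R'],3).tolist(),m['t'])
print(ctrl.camera_model('wrist'))
E
```

```text
0.0 [ 0.2263739  -0.58205402  0.30267266] [-3.08573800e+00 -5.78863677e-01  2.15869469e-04] 0.08538269581559339 0.0726
scene [[503.79575057089085, 0.0, 313.37274149764886], [0.0, 503.79575057089085, 207.31716250893064], [0.0, 0.0, 1.0]] [[-0.849, -0.528, 0.011], [-0.309, 0.479, -0.822], [0.429, -0.701, -0.57]] [0.5663274  0.15414786 1.20965448]
top [[455.86541966273535, 0.0, 322.35524369017907], [0.0, 455.86541966273535, 195.09609275263819], [0.0, 0.0, 1.0]] [[-0.015, -1.0, -0.008], [-0.991, 0.016, -0.132], [0.132, 0.006, -0.991]] [0.17188939 0.55774219 0.99814688]
{'mtx': array([[309.70691629,   0.        , 317.01426875],
       [  0.        , 309.70691629, 198.95199587],
       [  0.        ,   0.        ,   1.        ]]), 'tool_from_camera': array([[-6.07916329e-06, -9.59091091e-01, -2.83097651e-01,
         7.27614299e-02],
       [ 9.99999944e-01,  8.91839779e-05, -3.23615266e-04,
         5.13138852e-04],
       [ 3.35624293e-04, -2.83097637e-01,  9.59091036e-01,
        -6.94200019e-02],
       [ 0.00000000e+00,  0.00000000e+00,  0.00000000e+00,
         1.00000000e+00]])}
```

View pics/top0.png

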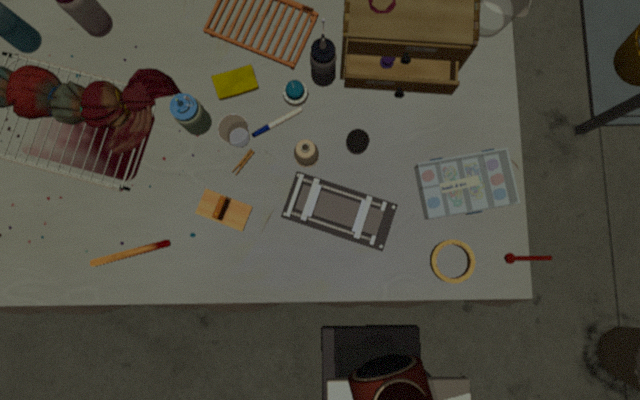

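View pics/scene0.png

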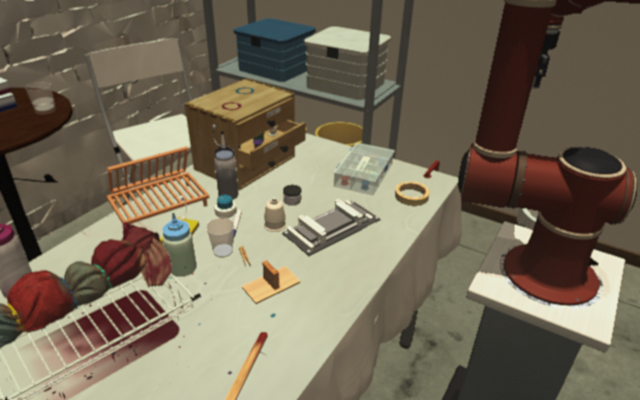

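The top view shows the plate at about (223,209), the holder at (340,210), the cone at (306,152), the pot at (357,141) and the tape at (453,261). The scene view shows the same layout, with the batten standing up.

```bash
cat > h.py <<'E'
import numpy as np,cv2
from station import ctrl
from scipy.spatial.transform import Rotation as Ro
def ray(n,uv,z):
    m=ctrl.camera_model(n);uv=np.atleast_2d(uv).astype(float)
    d=np.c_[(uv-m['mtx'][:2,2])/m['mtx'][0,0],np.ones(len(uv))]@m['R']
    c=-m['R'].T@m['t']
    return c+d*((z-c[2])/d[:,2])[:,None]
def wrist_ray(uv,z,o):
    m=ctrl.camera_model('wrist');uv=np.atleast_2d(uv).astype(float)
    a=(uv-m['mtx'][:2,2])/m['mtx'][0,0];r=np.linalg.norm(a,axis=1)
    d=np.c_[a/np.maximum(r,1e-9)[:,None]*np.sin(r)[:,None],np.cos(r)]
    T=m['tool_from_camera'];R=Ro.from_rotvec(o['tool_rot']).as_matrix()
    c=o['tool_pos']+R@T[:3,3];d=d@T[:3,:3].T@R.T
    return c+d*((z-c[2])/d[:,2])[:,None]
def rect(P):
    """centre, long-axis angle (deg), sizes in world xy"""
    c,s,a=cv2.minAreaRect(P[:,:2].astype(np.float32)*1000)
    if s[0]<s[1]: a+=90;s=s[::-1]
    return np.round(c,1),round((a+90)%180-90,1),np.round(s,1)
E
python3 - <<'E'
from h import *
p=cv2.imread('pics/top0.png');d=np.load('pics/top0.npy')
hsv=cv2.cvtColor(p,cv2.COLOR_BGR2HSV)
# board
m=((hsv[...,0]<25)&(hsv[...,1]>100)).astype(np.uint8);w=np.zeros_like(m);w[180:235,190:256]=1
c=max(cv2.findContours(m*w,0,1)[0],key=cv2.contourArea)[:,0]
print('board',rect(ray('top',c,.008)))
mt=ctrl.camera_model('top')
v,u=np.mgrid[:400,:640];X=(np.stack([(u-mt['mtx'][0,2])/mt['mtx'][0,0],(v-mt['mtx'][1,2])/mt['mtx'][0,0],np.ones_like(u)],-1)*d[...,None]-mt['t'])@mt['R']
z=X[...,2]
def blob(x0,x1,y0,y1,lo,hi,nm):
    s=(z>lo)&(z<hi)&(u>x0)&(u<x1)&(v>y0)&(v<y1)
    Q=X[s];print(nm,len(Q),rect(Q) if len(Q)>3 else '', np.round(np.median(Q,0),4))
blob(190,260,180,235,.035,.08,'batten')
blob(275,405,165,255,.012,.06,'holder')
blob(275,335,165,240,.034,.06,'jawA'); blob(340,405,180,255,.034,.06,'jawB')
blob(290,322,135,168,.01,.1,'cone');blob(340,372,125,156,.01,.1,'pot');blob(425,480,235,285,.01,.1,'tape')
g=cv2.resize(p[160:260,270:410],None,fx=5,fy=5,interpolation=cv2.INTER_CUBIC);cv2.imwrite('pics/hold.png',cv2.convertScaleAbs(g,alpha=1.4))
E
```

```text
board (array([534.6, 394.6]), 67.9, array([118.8,  61.7]))
batten 198 (array([533.6, 394.3]), -21.5, array([51.6, 15.2])) [0.5326 0.393  0.0567]
holder 3289 (array([524.7, 125.7]), 70.4, array([237., 108.])) [0.5279 0.1304 0.0236]
jawA 390 (array([549.7, 188.2]), -19.4, array([99.7, 21.9])) [0.549  0.188  0.0417]
jawB 398 (array([510.1,  77. ]), -18.7, array([99.4, 22. ])) [0.5099 0.0772 0.0415]
cone 510 (array([658.2, 198.9]), -53.0, array([55.6, 50.3])) [0.6529 0.1993 0.0679]
pot 479 (array([686.3,  79.6]), -43.1, array([53.7, 52.6])) [0.6837 0.0813 0.0419]
tape 735 (array([ 407.1, -129. ]), 68.2, array([97.8, 97.2])) [ 0.4061 -0.131   0.0237]
```

View pics/hold.png

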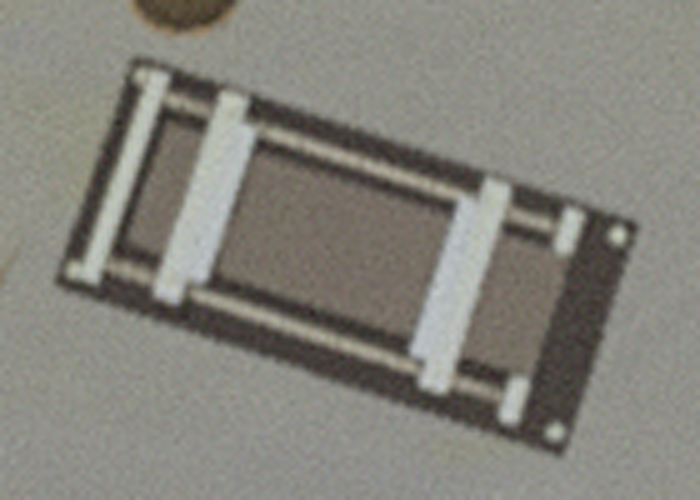

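The crop shows both white lip bars: the left jaw at about (215,200) and the right jaw at about (460,285). The frame sits a little towards the left end of the base.

```bash
cat >> h.py <<'E'
def Rt(yaw,tilt=0):
    """tool down, tool x at yaw deg; tilt deg turns it about tool x (+ : world rotation about tool x axis)"""
    c,s=np.cos(np.radians(yaw)),np.sin(np.radians(yaw))
    R=np.array([[c,s,0],[s,-c,0],[0,0,-1.]])
    return R@Ro.from_rotvec([np.radians(tilt),0,0]).as_matrix()
def go(pos,yaw,tilt=0,frm=None):
    o=ctrl.get_obs()
    p,R=(o['tool_pos'],Ro.from_rotvec(o['tool_rot']).as_matrix()) if frm is None else (np.array(frm[0]),Rt(*frm[1:]))
    return np.round(np.r_[R.T@(np.array(pos)-p)/.6,Ro.from_matrix(R.T@Rt(yaw,tilt)).as_rotvec()/(np.pi/2)],4)
E
python3 - <<'E'
from h import *
print(go((.50,-.06,.30),100)); print(go((.534,.3945,.25),158.2,0,((.50,-.06,.30),100)))
E
```

```text
[ 0.7404 -0.6458  0.006  -0.0009 -0.0009 -0.8751]
[ 0.7362  0.1873  0.0833  0.      0.     -0.6467]
```

Request:
apply_moves --rows '[0.74,-0.646,0,0,0,-0.875,0.74,-0.646,0,0,0,-0.875,0.74,-0.646,0,0,0,-0.875,0.74,-0.646,0,0,0,-0.875,0.74,-0.646,0,0,0,-0.875,0.74,-0.646,0,0,0,-0.875,0.74,-0.646,0,0,0,-0.875,0.74,-0.646,0,0,0,-0.875,0.74,-0.646,0,0,0,-0.875,0.74,-0.646,0,0,0,-0.875,0.74,-0.646,0,0,0,-0.875,0.74,-0.646,0,0,0,-0.875,0.74,-0.646,0,0,0,-0.875,0.74,-0.646,0,0,0,-0.875]' --grip 1

```text
t: 1.5
tool_pos: [0.4998, -0.0596, 0.3033]
tool_rot: [-2.016, -2.408, 0.002]
contact_force: [0.4, 0.3, 0.4]
opening: 0.0855
grip_force: 0.0
```

```bash
python3 - <<'E'
from h import *
o=ctrl.get_obs();print(o['t'],o['tool_pos'],o['q'],go((.534,.3945,.22),158.2))
E
```

```text
1.5 [ 0.49976641 -0.05958036  0.30329564] [-2.66419218e-01 -2.43532204e-01  1.89014701e+00 -4.87171160e-04
  1.49623181e+00 -4.42988127e-01] [ 7.350e-01  1.893e-01  1.386e-01 -7.000e-04 -5.000e-04 -6.453e-01]
```

```bash
python3 - <<'E'
from h import *
print(go((.53,.13,.30),160.4));print(go((.534,.3945,.20),158.2,0,((.53,.13,.30),160.4)))
E
```

```text
[ 3.022e-01  1.051e-01  5.400e-03 -7.000e-04 -5.000e-04 -6.698e-01]
[0.1416 0.4175 0.1667 0.     0.     0.0244]
```

Request:
apply_moves --rows '[0.302,0.105,0,0,0,-0.67,0.302,0.105,0,0,0,-0.67,0.302,0.105,0,0,0,-0.67,0.302,0.105,0,0,0,-0.67,0.302,0.105,0,0,0,-0.67,0.302,0.105,0,0,0,-0.67,0.302,0.105,0,0,0,-0.67,0.302,0.105,0,0,0,-0.67,0.302,0.105,0,0,0,-0.67,0.302,0.105,0,0,0,-0.67]'

```text
t: 2.5
tool_pos: [0.5304, 0.1282, 0.3038]
tool_rot: [-0.543, -3.094, 0.0]
contact_force: [1.3, -0.3, -0.7]
opening: 0.0853
grip_force: 0.0
```

```bash
python3 - <<'E'
from h import *
import pickle
o=ctrl.get_obs();p,d=ctrl.get_image('wrist');print(o['t'],o['tool_pos'],o['tool_rot'])
cv2.imwrite('pics/w1.png',p);pickle.dump(o,open('pics/w1.pkl','wb'))
E
```

```text
2.5 [0.5304462  0.12824201 0.30383982] [-5.42709435e-01 -3.09428594e+00  1.48170766e-04]
```

View pics/w1.png

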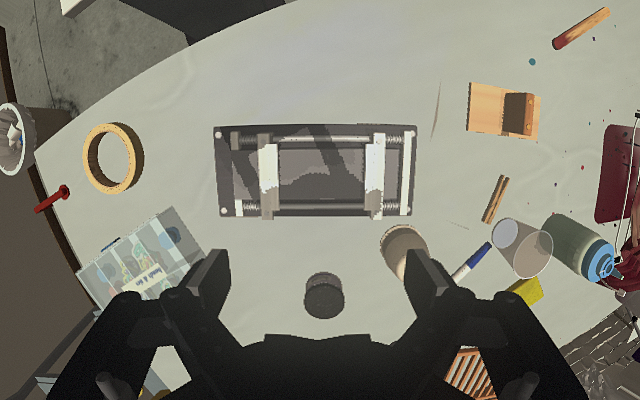

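The wrist view shows the holder: base corners near (215,125), (418,124), (413,216) and (219,217), with jaws at about x=270 and x=374.

```bash
python3 - <<'E'
from h import *
import pickle
o=pickle.load(open('pics/w1.pkl','rb'));p=cv2.imread('pics/w1.png')
g=cv2.cvtColor(p,cv2.COLOR_BGR2GRAY)
for z in(.008,.024):
    print('base',z,rect(wrist_ray([(215,125),(418,124),(413,216),(219,217)],z,o)))
yv=np.array([.3355,.942]);xv=np.array([.942,-.3355])
for r in(145,175,190,205):
    print(r,g[r,250:285].tolist(),g[r,360:390].tolist())
for nm,c in(('L',[(373,134),(374,219)]),('R',[(264,134),(268,219)])):
    P=wrist_ray(c,.042,o)[:,:2]*1000;print(nm,P.round(1),(P.mean(0)-[529.9,132.6])@np.c_[xv,yv])
# top view base outline: dark pixels
t=cv2.imread('pics/top0.png')
for z in(.008,.024):
    q=np.array([(134,58),(638,222),(567,455),(57,285)])/5+[270,160]-.4
    P=ray('top',q,z);print('top',z,rect(P),(P[:,:2].mean(0)*1000-[529.9,132.6])@np.c_[xv,yv])
# plate in wrist
hsv=cv2.cvtColor(p,cv2.COLOR_BGR2HSV);m=((hsv[...,0]<25)&(hsv[...,1]>90)).astype(np.uint8);w=m*0;w[70:150,455:550]=1
c=max(cv2.findContours(m*w,0,1)[0],key=cv2.contourArea)[:,0];print(cv2.boundingRect(c),rect(wrist_ray(c,.008,o)))
E
```

```text
base 0.008 (array([531.2, 126.2]), 70.4, array([251.3, 117.8]))
base 0.024 (array([528.3, 127.4]), 70.4, array([240.3, 112.7]))
145 [56, 56, 57, 56, 57, 56, 50, 85, 132, 133, 134, 132, 127, 126, 157, 210, 232, 228, 225, 225, 228, 227, 228, 227, 229, 234, 200, 117, 50, 56, 54, 81, 86, 86, 85] [94, 87, 68, 65, 55, 125, 201, 236, 231, 229, 229, 230, 229, 226, 221, 224, 223, 223, 224, 225, 223, 221, 222, 225, 230, 177, 80, 94, 97, 96]
175 [83, 79, 81, 81, 81, 80, 72, 123, 135, 189, 226, 224, 220, 218, 218, 218, 218, 220, 222, 220, 221, 220, 219, 220, 221, 223, 231, 190, 121, 66, 86, 125, 125, 127, 126] [127, 127, 103, 71, 102, 179, 229, 225, 221, 222, 221, 221, 221, 221, 222, 221, 221, 221, 220, 221, 220, 221, 227, 216, 146, 131, 136, 138, 137, 137]
190 [89, 89, 90, 89, 90, 90, 90, 88, 89, 97, 122, 174, 232, 225, 227, 174, 133, 141, 143, 153, 157, 159, 158, 155, 153, 155, 158, 169, 136, 72, 90, 88, 89, 86, 90] [84, 78, 82, 71, 83, 155, 152, 211, 226, 225, 225, 230, 148, 139, 140, 143, 141, 139, 134, 129, 202, 229, 220, 187, 124, 134, 134, 136, 135, 133]
205 [152, 168, 178, 147, 139, 177, 97, 110, 113, 98, 115, 146, 155, 152, 152, 150, 148, 149, 150, 151, 155, 156, 157, 159, 157, 152, 159, 162, 143, 115, 112, 117, 114, 114, 115] [126, 124, 121, 118, 116, 158, 157, 152, 149, 146, 152, 153, 144, 149, 146, 143, 144, 140, 142, 138, 132, 189, 224, 179, 141, 214, 136, 169, 210, 188]
L [[507.5 200.8]
 [600.5 172.9]] [ 4.51189118 59.18690229]
R [[467.7  90.5]
 [558.9  58.3]] [  3.90006671 -60.38956664]
top 0.008 (array([527.7, 124.9]), 70.8, array([248.7, 113.2])) [ 0.60365039 -7.90507009]
top 0.024 (array([526.1, 125.4]), 70.8, array([244.9, 111.5])) [-1.04662464 -7.97028821]
(468, 82, 73, 58) (array([536.8, 392.8]), 68.0, array([121.7,  64.7]))
```

Request:
apply_moves --rows '[0.142,0.418,0.167,0,0,0.024,0.142,0.418,0.167,0,0,0.024,0.142,0.418,0.167,0,0,0.024,0.142,0.418,0.167,0,0,0.024,0.142,0.418,0.167,0,0,0.024,0.142,0.418,0.167,0,0,0.024,0.142,0.418,0.167,0,0,0.024,0.142,0.418,0.167,0,0,0.024,0.142,0.418,0.167,0,0,0.024,0.142,0.418,0.167,0,0,0.024]'

```text
t: 3.55
tool_pos: [0.5355, 0.3928, 0.2048]
tool_rot: [0.599, 3.083, 0.001]
contact_force: [0.2, -0.0, 0.1]
opening: 0.0855
grip_force: 0.0
```

Request:
apply_moves --rows '[0.0026,0.0016,0.08,0,0,0,0.0026,0.0016,0.12,0,0,0,0.0026,0.0016,0.15,0,0,0,0.0026,0.0016,0.165,0,0,0,0.0026,0.0016,0.176,0,0,0,0.0026,0.0016,0.176,0,0,0,0.0026,0.0016,0.176,0,0,0]'

```text
t: 4.25
tool_pos: [0.5345, 0.3957, 0.0995]
tool_rot: [0.596, 3.083, 0.002]
contact_force: [-0.1, -0.3, 0.2]
opening: 0.0855
grip_force: 0.0
```

Request:
apply_moves --rows '[0,0,0,0,0,0,0,0,0,0,0,0,0,0,0,0,0,0,0,0,0,0,0,0,0,0,0,0,0,0,0,0,0,0,0,0,0,0,0,0,0,0,0,0,0,0,0,0]' --grip 0 --grip_force 60

```text
t: 5.05
tool_pos: [0.5339, 0.3954, 0.0983]
tool_rot: [0.596, 3.084, 0.001]
contact_force: [-0.8, 0.2, 1.5]
opening: 0.0131
grip_force: 58.6
```

```bash
cat >> h.py <<'E'
M=np.array([.5299,.1326]);XV=np.array([.942,-.3355]);YV=np.array([.3355,.942]);L=.0983
def board(yc,hc,t,lat=0):
    """TCP (m) for board underside-mid at yc,hc (mm, from frame mid / bed), tilt t deg"""
    s,c=np.sin(np.radians(t)),np.cos(np.radians(t))
    xy=M+YV*(yc/1000+L*s)+XV*lat/1000
    return np.r_[xy,.024+hc/1000+L*c]
E
python3 - <<'E'
from h import *
f=ctrl.get_obs()['tool_pos'];f=(f+[0,0,.11],158.1)
t=board(-14,90,16.5);print(t,go(t,160.4,16.5,f))
E
```

```text
[0.53456973 0.14571142 0.20825198] [-1.563e-01 -3.857e-01  1.000e-04  1.833e-01 -3.700e-03 -2.540e-02]
```

Request:
apply_moves --rows '[0,0,-0.03,0,0,0,0,0,-0.1,0,0,0,0,0,-0.183,0,0,0,0,0,-0.183,0,0,0,0,0,-0.183,0,0,0]' --grip_force 90

```text
t: 5.55
tool_pos: [0.5346, 0.3959, 0.2113]
tool_rot: [0.595, 3.081, 0.005]
contact_force: [0.8, -1.1, -1.9]
opening: 0.0123
grip_force: 87.7
```

Request:
apply_moves --rows '[-0.04,-0.1,0,0.05,0,-0.025,-0.08,-0.18,0,0.1,0,-0.025,-0.11,-0.26,0,0.15,0,-0.025,-0.14,-0.33,0,0.183,-0.004,-0.025,-0.157,-0.386,0,0.183,-0.004,-0.025,-0.157,-0.386,0,0.183,-0.004,-0.025,-0.157,-0.386,0,0.183,-0.004,-0.025,-0.157,-0.386,0,0.183,-0.004,-0.025,-0.157,-0.386,0,0.183,-0.004,-0.025]'

```text
t: 6.45
tool_pos: [0.5347, 0.1464, 0.2074]
tool_rot: [-0.519, -3.018, 0.437]
contact_force: [0.3, -0.2, -0.8]
opening: 0.0128
grip_force: 88.1
```

```bash
python3 - <<'E'
from h import *
import pickle
o=ctrl.get_obs();p,d=ctrl.get_image('wrist');print(o['t'],o['tool_pos'],o['tool_rot'],o['contact_force'],go(board(-14,90,16.5),160.4,16.5))
cv2.imwrite('pics/w2.png',p);pickle.dump(o,open('pics/w2.pkl','wb'))
p,d=ctrl.get_image('top');cv2.imwrite('pics/t2.png',p)
cv2.imwrite('pics/c2.png',np.vstack([cv2.resize(p[150:260,260:410],None,fx=4,fy=4),]))
E
```

```text
6.45 [0.53467132 0.14636566 0.20744506] [-0.51857423 -3.01756578  0.43695664] [ 0.34221245 -0.1974299  -0.84112265] [-0.0002 -0.0015 -0.0007  0.0002  0.0003  0.0011]
```

View pics/w2.png

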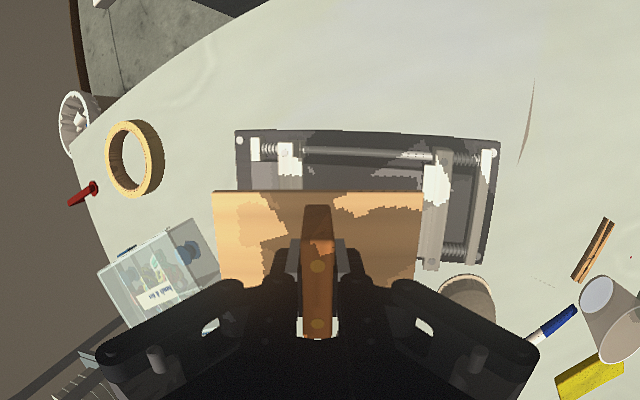

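The wrist view shows the board's near edge at row 191, columns 212 to 422. The near ends of the jaws are at about (441,149) and (290,142), with the base's near edge from (236,130) to (499,141).

```bash
python3 - <<'E'
from h import *
import pickle
o=pickle.load(open('pics/w2.pkl','rb'));p=cv2.imread('pics/w2.png')
m=ctrl.camera_model('wrist')
def dirs(uv):
    a=(np.array(uv,float)-m['mtx'][:2,2])/m['mtx'][0,0];r=np.linalg.norm(a,axis=1)
    return np.c_[a/r[:,None]*np.sin(r)[:,None],np.cos(r)]@m['tool_from_camera'][:3,:3].T
t=m['tool_from_camera'][:3,3];d=dirs([(212,191),(422,191)])
print('board near corners tool', (t+d*((L-.008-t[2])/d[:,2])[:,None])*1e3)
R=Ro.from_rotvec(o['tool_rot']).as_matrix()
f=lambda uv,z:((wrist_ray(uv,z,o)[:,:2]-M)@np.c_[XV,YV]*1e3).round(1)
print('base near',f([(236,130),(499,141),(489,266)],.008)); 
print('tcp',((o['tool_pos'][:2]-M)@np.c_[XV,YV]*1e3).round(1))
c=np.hstack([cv2.resize(p[125:225,260:320],None,fx=6,fy=6,interpolation=2),cv2.resize(p[125:225,410:480],None,fx=6,fy=6,interpolation=2)])
cv2.imwrite('pics/c2.png',c[:600,:800])
E
```

```text
board near corners tool [[ 28.56296535 -57.98659635  90.3       ]
 [ 28.55986388  58.61010731  90.3       ]]
base near [[ -53.2 -127.6]
 [ -54.   116. ]
 [  62.4  125.9]]
tcp [-0.1 14.6]
```

View pics/c2.png

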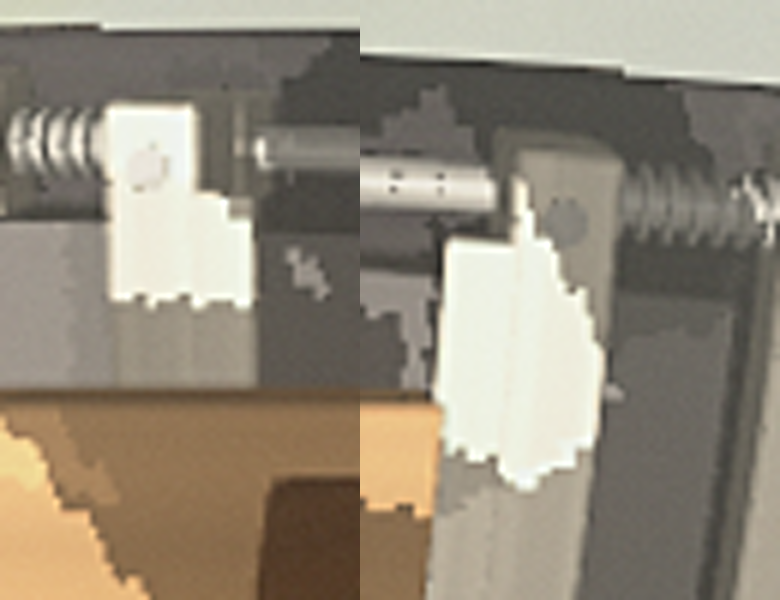

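The crop shows the jaw ends clearly, and nothing obstructs the lips. The wrist and top views agree that the plate is laterally aligned to about 1 mm.

```bash
python3 - <<'E'
from h import *
for a in((-16,40),(-16,19),(-6,19),(-2,19),(4,19)): print(a,go(board(*a,16.5),160.4,16.5))
E
```

```text
(-16, 40) [-0.      0.0191  0.0803  0.0003  0.0004  0.001 ]
(-16, 19) [0.     0.029  0.1139 0.0003 0.0004 0.001 ]
(-6, 19) [-0.      0.045   0.1092  0.0003  0.0004  0.001 ]
(-2, 19) [-0.      0.0514  0.1073  0.0003  0.0004  0.001 ]
(4, 19) [-1.000e-04  6.090e-02  1.044e-01  3.000e-04  4.000e-04  1.000e-03]
```

Request:
apply_moves --rows '[0,0.009,0.03,0,0,0,0,0.014,0.06,0,0,0,0,0.019,0.08,0,0,0,0,0.022,0.092,0,0,0,0,0.025,0.102,0,0,0,0,0.027,0.108,0,0,0,0,0.029,0.114,0,0,0,0,0.029,0.114,0,0,0,0,0.029,0.114,0,0,0]'

```text
t: 7.45
tool_pos: [0.5343, 0.1428, 0.1378]
tool_rot: [-0.522, -3.018, 0.437]
contact_force: [-0.2, -0.2, -0.5]
opening: 0.0126
grip_force: 88.1
```

```bash
python3 - <<'E'
from h import *
o=ctrl.get_obs();print(o['t'],o['contact_force'],o['wrist_torque'])
for a in((-16,19),(-6,19),(-2,19),(4,19),(9,19),(14.5,19)): print(a,go(board(*a,16.5),160.4,16.5))
p,d=ctrl.get_image('scene');cv2.imwrite('pics/s3.png',cv2.resize(p[170:270,250:410],None,fx=5,fy=5,interpolation=2))
E
```

```text
7.45 [-0.19315617 -0.24541057 -0.53090462] [ 0.1781171  -0.03580985 -0.02937704]
(-16, 19) [ 0.0011  0.0016  0.0004  0.0005  0.0007 -0.0002]
(-6, 19) [ 0.0011  0.0176 -0.0043  0.0005  0.0007 -0.0002]
(-2, 19) [ 0.0011  0.024  -0.0062  0.0005  0.0007 -0.0002]
(4, 19) [ 0.0011  0.0336 -0.009   0.0005  0.0007 -0.0002]
(9, 19) [ 0.0011  0.0416 -0.0114  0.0005  0.0007 -0.0002]
(14.5, 19) [ 0.0011  0.0504 -0.014   0.0005  0.0007 -0.0002]
```

View pics/s3.png

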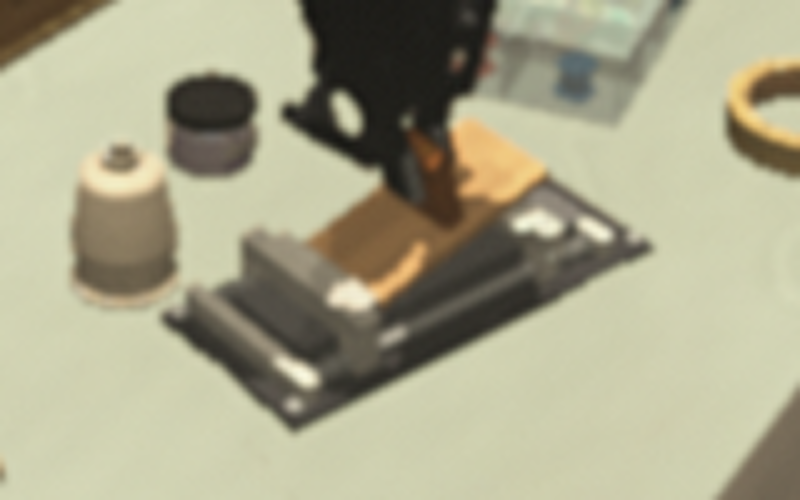

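The board's low end sits just inside the left lip, with the far end high over the right jaw. Next I slide it gently under the lip.

Request:
apply_moves --rows '[0,0.004,-0.001,0,0,0,0,0.008,-0.002,0,0,0,0,0.012,-0.003,0,0,0,0,0.015,-0.004,0,0,0,0,0.018,-0.0045,0,0,0,0,0.018,-0.0045,0,0,0,0,0.018,-0.0045,0,0,0]'

```text
t: 8.2
tool_pos: [0.5377, 0.1533, 0.1369]
tool_rot: [-0.521, -3.018, 0.437]
contact_force: [0.4, 0.2, -0.8]
opening: 0.0127
grip_force: 88.1
```

Request:
apply_moves --rows '[0,0.002,-0.0006,0,0,0,0,0.004,-0.0012,0,0,0,0,0.006,-0.0018,0,0,0,0,0.008,-0.0024,0,0,0,0,0.01,-0.003,0,0,0,0,0.01,-0.003,0,0,0,0,0.01,-0.003,0,0,0]'

```text
t: 8.9
tool_pos: [0.5398, 0.1589, 0.1369]
tool_rot: [-0.521, -3.017, 0.438]
contact_force: [-0.4, -2.8, -0.4]
opening: 0.0124
grip_force: 88.1
```

Request:
apply_moves --rows '[0,0.003,-0.0009,0,0,0,0,0.006,-0.0018,0,0,0,0,0.009,-0.0027,0,0,0,0,0.012,-0.0036,0,0,0,0,0.012,-0.0036,0,0,0]'

```text
t: 9.4
tool_pos: [0.5423, 0.1661, 0.137]
tool_rot: [-0.521, -3.017, 0.439]
contact_force: [-1.2, -6.2, 1.0]
opening: 0.0131
grip_force: 88.1
```

Request:
apply_moves --rows '[0,0.003,-0.0009,0,0,0,0,0.006,-0.0018,0,0,0,0,0.008,-0.0024,0,0,0,0,0.01,-0.003,0,0,0,0,0.01,-0.003,0,0,0,0,0.01,-0.003,0,0,0]'

```text
t: 10.0
tool_pos: [0.5442, 0.1713, 0.137]
tool_rot: [-0.521, -3.016, 0.441]
contact_force: [-1.7, -7.8, 1.5]
opening: 0.0127
grip_force: 88.2
```

```bash
python3 - <<'E'
from h import *
o=ctrl.get_obs();print(o['t'],o['contact_force'],o['wrist_torque'])
P=(o['tool_pos'][:2]-M);print(P@YV*1e3-L*1e3*np.sin(np.radians(16.5)),P@XV*1e3,o['tool_pos'][2],[go(board(15.0,19,16.5),160.4,16.5)])
p,d=ctrl.get_image('wrist');cv2.imwrite('pics/w4.png',p)
E
```

```text
10.0 [-1.73446979 -7.84049423  1.54305407] [-1.27855652  0.4037782  -0.00138727]
13.370270423805277 0.465081833295598 0.137043511713608 [array([ 0.0008,  0.0025, -0.0011, -0.0016,  0.0001, -0.    ])]
```

View pics/w4.png

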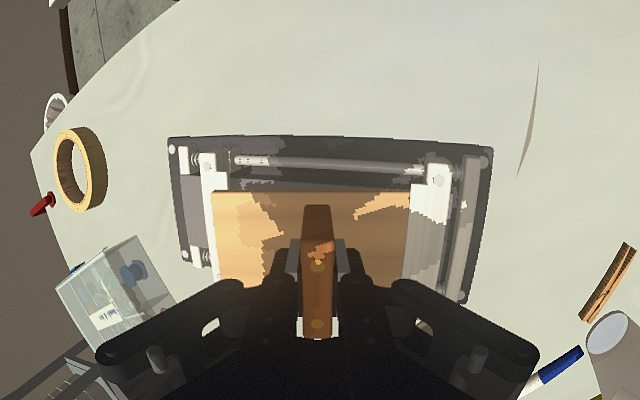

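The wrist view shows the left jaw pushed back and the board end under its lip. The far edge at column 212 is inside the right lip. The force agrees with about 17 mm of travel.

```bash
python3 - <<'E'
from h import *
for t in(16.5,14,12,10,8,6,4,2,0):
    print(t,go(board(14.9,(2 if t>10 else 1.5 if t>4 else 1)+60*np.sin(np.radians(t)),t),160.4,t))
E
```

```text
16.5 [ 0.0008  0.0023 -0.0011 -0.0016  0.0001 -0.    ]
14 [ 0.0008 -0.0036  0.0031 -0.0294  0.0001 -0.    ]
12 [ 0.0008 -0.0083  0.0067 -0.0516  0.0001 -0.    ]
10 [ 0.0008 -0.0128  0.0114 -0.0739  0.0001 -0.    ]
8 [ 0.0008 -0.0175  0.0154 -0.0961  0.0001 -0.    ]
6 [ 8.000e-04 -2.210e-02  1.970e-02 -1.183e-01  1.000e-04 -0.000e+00]
4 [ 8.000e-04 -2.650e-02  2.500e-02 -1.405e-01  1.000e-04 -0.000e+00]
2 [ 8.000e-04 -3.110e-02  2.970e-02 -1.627e-01  1.000e-04 -0.000e+00]
0 [ 8.00e-04 -3.56e-02  3.46e-02 -1.85e-01  1.00e-04 -0.00e+00]
```

Request:
apply_moves --rows '[0.001,0.0023,-0.0011,0,0,0,0.001,-0.0036,0.0031,-0.0294,0,0,0.001,-0.0083,0.0067,-0.0516,0,0,0.001,-0.0128,0.0114,-0.0739,0,0,0.001,-0.0175,0.0154,-0.0961,0,0,0.001,-0.0221,0.0197,-0.1183,0,0,0.001,-0.0221,0.0197,-0.1183,0,0,0.001,-0.0221,0.0197,-0.1183,0,0]'

```text
t: 10.85
tool_pos: [0.5385, 0.1558, 0.1294]
tool_rot: [-0.532, -3.075, 0.162]
contact_force: [-1.5, -8.5, 1.9]
opening: 0.0128
grip_force: 88.5
```

```bash
python3 - <<'E'
from h import *
o=ctrl.get_obs();print(o['contact_force'],o['wrist_torque'],o['tool_pos'],board(14.9,1.5+60*np.sin(np.radians(6)),6), np.degrees(np.arccos(-Ro.from_rotvec(o['tool_rot']).as_matrix()[2,2])))
for t in(6,4,2,0):
    print(t,go(board(14.9,(1.5 if t>4 else 1)+60*np.sin(np.radians(t)),t),160.4,t))
E
```

```text
[-1.49354998 -8.49214103  1.86770349] [-1.46876574  0.26888581 -0.05686628] [0.53845567 0.15576526 0.12943274] [0.53834626 0.15631499 0.12953321] 6.003596514763883
6 [ 0.0005  0.0008 -0.0003 -0.      0.0007 -0.0003]
4 [ 0.0005 -0.0045  0.0041 -0.0223  0.0007 -0.0002]
2 [ 0.0005 -0.0098  0.0079 -0.0445  0.0007 -0.0002]
0 [ 0.0005 -0.0152  0.0119 -0.0667  0.0007 -0.0002]
```

Request:
apply_moves --rows '[0,-0.0018,0.002,-0.0112,0,0,0,-0.0045,0.0041,-0.0223,0,0,0,-0.0072,0.006,-0.0334,0,0,0,-0.0098,0.0079,-0.0445,0,0,0,-0.0125,0.0099,-0.0556,0,0,0,-0.0152,0.0115,-0.0667,0,0,0,-0.0152,0.0115,-0.0667,0,0,0,-0.0152,0.0115,-0.0667,0,0]'

```text
t: 11.65
tool_pos: [0.5354, 0.1468, 0.1236]
tool_rot: [0.534, 3.094, 0.0]
contact_force: [-1.9, -7.9, 0.6]
opening: 0.0128
grip_force: 88.8
```

```bash
python3 - <<'E'
from h import *
o=ctrl.get_obs();print(o['contact_force'],o['wrist_torque'],o['tool_pos'],board(14.9,1,0), np.degrees(np.arccos(-Ro.from_rotvec(o['tool_rot']).as_matrix()[2,2])))
print(go(board(14.9,0,0),160.4,0))
p,d=ctrl.get_image('wrist');cv2.imwrite('pics/w5.png',p)
E
```

```text
[-1.93131101 -7.93281257  0.57884246] [-1.43860627  0.38285172  0.00985153] [0.53535405 0.14681089 0.12362995] [0.53489895 0.1466358  0.1233    ] 0.088729437690271
[ 0.0006 -0.0005  0.0022  0.0002  0.001   0.0001]
```

View pics/w5.png

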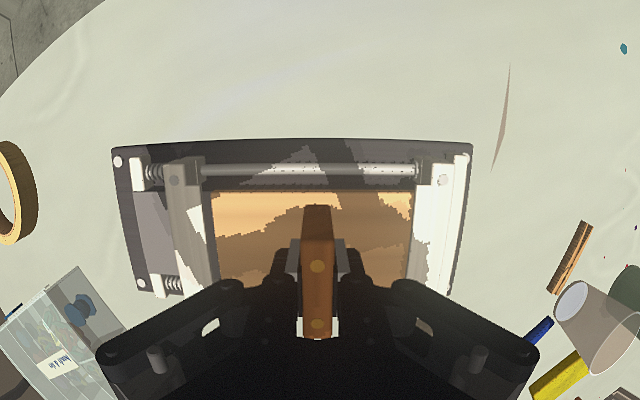

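The board is level, with its far edge (column ~209) just inside the right lip. I lower it, then ease it back.

Request:
apply_moves --rows '[0,0,0.001,0,0,0,0,0,0.002,0,0,0,0,0,0.002,0,0,0,0,0,0.002,0,0,0]'

```text
t: 12.1
tool_pos: [0.5356, 0.1472, 0.123]
tool_rot: [0.534, 3.094, 0.001]
contact_force: [-3.7, -7.7, 4.3]
opening: 0.0128
grip_force: 89.4
```

Request:
apply_moves --rows '[0,-0.003,0,0,0,0,0,-0.006,0,0,0,0,0,-0.009,0,0,0,0,0,-0.012,0,0,0,0,0,-0.015,0,0,0,0,0,-0.018,0,0,0,0,0,-0.018,0,0,0,0,0,-0.018,0,0,0,0]'

```text
t: 12.9
tool_pos: [0.5321, 0.1376, 0.1229]
tool_rot: [0.534, 3.093, 0.004]
contact_force: [-1.6, -4.1, 2.2]
opening: 0.0126
grip_force: 89.0
```

```bash
python3 - <<'E'
from h import *
o=ctrl.get_obs();print(o['t'],o['contact_force'],o['wrist_torque'],(o['tool_pos'][:2]-M)@np.c_[XV,YV]*1e3,o['tool_pos'][2]-.1223, go(board(0,0,0),160.4,0))
E
```

```text
12.9 [-1.57227827 -4.08937803  2.16508754] [-0.71125376  0.39142918  0.02365713] [0.40252784 5.49343359] 0.0005830856510856824 [ 0.0007 -0.0092  0.0009  0.0019  0.0012  0.0002]
```

Request:
apply_moves --rows '[0,-0.003,0,0,0,0,0,-0.006,0,0,0,0,0,-0.0085,0,0,0,0,0,-0.0092,0,0,0,0,0,-0.0092,0,0,0,0,0,-0.0092,0,0,0,0]'

```text
t: 13.5
tool_pos: [0.5304, 0.1328, 0.1228]
tool_rot: [0.534, 3.093, 0.006]
contact_force: [1.3, 0.0, 2.8]
opening: 0.0126
grip_force: 89.1
```

```bash
python3 - <<'E'
from h import *
o=ctrl.get_obs();print(o['t'],o['contact_force'],o['wrist_torque'],(o['tool_pos'][:2]-M)@np.c_[XV,YV]*1e3,o['tool_pos'][2]-.1223, go(board(0,0,0),160.4,0))
p,d=ctrl.get_image('wrist');cv2.imwrite('pics/w6.png',p)
import pickle;pickle.dump(o,open('pics/w6.pkl','wb'))
E
```

```text
13.5 [1.34091867 0.02679264 2.84239005] [-0.06677106 -0.22673406 -0.00785159] [0.38834153 0.39873747] 0.0005369242430507265 [ 0.0006 -0.0007  0.0009  0.0027  0.0014  0.    ]
```

View pics/w6.png

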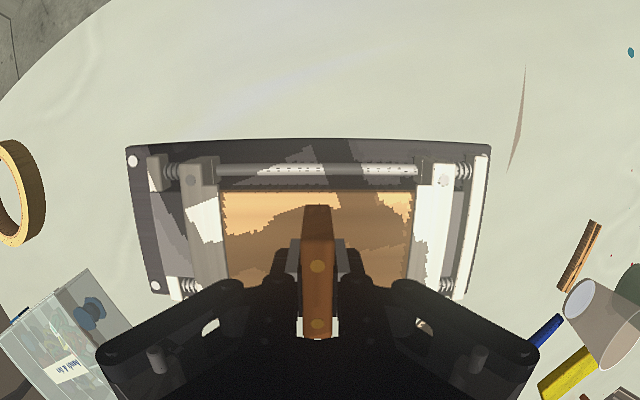

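The plate is flat under both lips and the side force is near zero, so it is centred along y. Before letting go I check the lateral position.

```bash
python3 - <<'E'
from h import *
import pickle
o=pickle.load(open('pics/w6.pkl','rb'));p=cv2.imread('pics/w6.png');g=cv2.cvtColor(p,cv2.COLOR_BGR2GRAY).astype(int)
f=lambda uv,z:((wrist_ray(uv,z,o)[:,:2]-M)@np.c_[XV,YV]*1e3).round(1).tolist()
print('boardtop col',[ (c,p[180:200,c].tolist().__len__(),g[182:198,c].tolist()) for c in(240,300,360)])
print('jawL',g[148:166,435:455:5].T.tolist());print('jawR',g[148:166,185:215:8].T.tolist());print('base',g[132:150,260:400:60].T.tolist())
for r in(189,190,191,192):print(r,f([(300,r)],.032),f([(300,r)],.024))
print('jaw',f([(442,158),(442,160),(200,155),(200,157)],.042),'base',f([(220,140),(317,138),(420,140)],.008))
E
```

```text
boardtop col [(240, 20, [98, 96, 100, 65, 65, 67, 71, 77, 86, 79, 144, 190, 208, 207, 205, 205]), (300, 20, [94, 97, 89, 68, 70, 70, 71, 80, 98, 86, 154, 192, 204, 207, 204, 201]), (360, 20, [68, 67, 66, 68, 68, 65, 66, 79, 90, 89, 102, 117, 124, 125, 121, 122])]
jawL [[109, 107, 109, 106, 107, 109, 112, 110, 108, 110, 113, 115, 104, 97, 119, 199, 241, 242], [107, 108, 108, 106, 109, 107, 107, 110, 107, 107, 108, 112, 117, 110, 116, 192, 247, 243], [108, 109, 106, 110, 105, 107, 107, 110, 110, 107, 106, 112, 116, 110, 106, 157, 234, 243], [110, 111, 109, 108, 108, 109, 110, 110, 111, 106, 105, 102, 102, 106, 112, 135, 227, 241]]
jawR [[62, 57, 53, 55, 53, 56, 54, 54, 54, 54, 55, 53, 59, 75, 94, 92, 134, 142], [54, 57, 56, 55, 56, 57, 58, 57, 57, 52, 61, 90, 92, 95, 87, 98, 128, 141], [57, 61, 59, 59, 55, 60, 55, 59, 78, 95, 92, 91, 93, 91, 91, 94, 99, 106], [59, 56, 58, 57, 60, 61, 55, 62, 89, 95, 91, 90, 88, 87, 88, 86, 88, 86]]
base [[205, 207, 207, 207, 208, 219, 162, 43, 61, 64, 67, 66, 66, 65, 68, 67, 67, 69], [207, 205, 208, 207, 214, 200, 42, 69, 73, 76, 75, 73, 74, 73, 75, 72, 74, 72], [208, 208, 210, 208, 211, 218, 182, 57, 90, 99, 105, 107, 105, 103, 107, 107, 104, 102]]
189 [[-28.8, -8.2]] [[-26.7, -8.6]]
190 [[-28.3, -8.2]] [[-26.1, -8.6]]
191 [[-27.7, -8.2]] [[-25.5, -8.6]]
192 [[-27.2, -8.2]] [[-25.0, -8.6]]
jaw [[-48.3, 65.6], [-47.2, 65.7], [-49.7, -58.9], [-48.7, -59.0]] base [[-53.8, -58.4], [-53.8, 1.0], [-54.0, 64.6]]
```

The plate's lateral offset is about 0.5 mm, so I let go.

Request:
apply_moves --rows '[0,0,0,0,0,0,0,0,0,0,0,0,0,0,0,0,0,0,0,0,0,0,0,0,0,0,0,0,0,0,0,0,0,0,0,0]' --grip 0.5

```text
t: 14.15
tool_pos: [0.5297, 0.1326, 0.1221]
tool_rot: [0.534, 3.095, 0.005]
contact_force: [-0.2, 0.8, 0.3]
opening: 0.0426
grip_force: 0.0
```

Request:
apply_moves --rows '[0,0,-0.02,0,0,0,0,0,-0.06,0,0,0,0,0,-0.12,0,0,0,0,0,-0.2,0,0,0,0,0,-0.28,0,0,0,0,0,-0.33,0,0,0,0,0,-0.33,0,0,0,0,0,-0.33,0,0,0,0,0,-0.33,0,0,0]'

```text
t: 15.05
tool_pos: [0.5288, 0.132, 0.3187]
tool_rot: [-0.534, -3.094, -0.004]
contact_force: [-0.3, -0.7, -0.1]
opening: 0.0429
grip_force: 0.0
```

```bash
python3 - <<'E'
from h import *
o=ctrl.get_obs();p,d=ctrl.get_image('wrist');cv2.imwrite('pics/w7.png',p[90:290,150:470])
p=cv2.resize(p[100:260,180:460],None,fx=2.8,fy=2.8,interpolation=2);cv2.imwrite('pics/w7.png',p)
print(o['t'],o['tool_pos'],o['contact_force'],o['opening'])
E
```

```text
15.05 [0.52876494 0.13196016 0.31874772] [-0.2787548  -0.69088691 -0.06682504] 0.042928818004895175
```

View pics/w7.png

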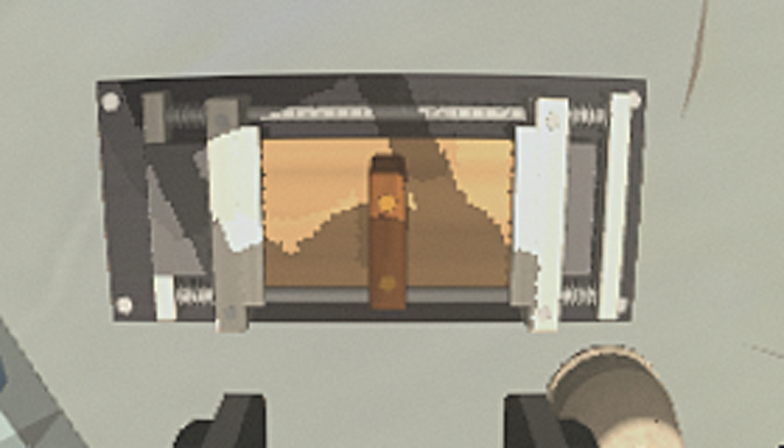

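The plate lies square under both lips, with the batten at column 388 midway between the lip edges at 263 and 514. I hand the job in.

```bash
python3 -c "
from station import ctrl
print(ctrl.finish_job())"
```

```text
the job is handed in; nothing more can be done
None
```

The plate is in the holder, batten up, flat and square, gripped and centred by both jaws and about 0.5 mm off the middle of the holder's width; the arm is clear, the cone, pot and tape were not touched, and I handed the job in at about 15 s.

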